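Put the salvaged heatsinks back in their drawers

TASK

Pick out the four black heatsinks from the parts left at the front of the electronics bench and put each one away in the drawer that already holds one like it. Set each down, do not drop it, so that it stands flat on the drawer floor with its fins up; leave the transformer and the capacitor standing where they are.

Things in the scene. Friction and masses are not known exactly. Their poses are not given: they have to be found in the camera images.
- heatsink_long: Loose black heatsink, long: a 60 x 30 mm rectangle, 25 mm high, five straight fins running along its 60 mm length. About 80 g. Origin: centre of its underside; x along the 60 mm length, z up. Grip it across the 30 mm (its y), on the outer fins.
- heatsink_pin: Loose black heatsink, square: 42 x 42 mm, 22 mm high, topped with a 5 x 5 grid of square pins. About 60 g. Origin: centre of its underside; x and y parallel to its sides, z up.
- heatsink_star: Loose black heatsink, round: diameter 44 mm, 30 mm high, with radial fins like a star. About 70 g. Origin: centre of its underside; z up.
- heatsink_tall: Loose black heatsink, small and tall: 26 x 20 mm footprint, standing 38 mm high, four upright fins on a middle web. About 40 g. Origin: centre of its underside; x along the 26 mm, y along the 20 mm, z up. Grip it across the 20 mm (its y).
- drawer_long: Open pale grey drawer, fixed: 150 mm long (its x), 104 mm wide (y), walls 22 mm high; walls and floor 2.5 mm thick. Already holds a long 60 x 30 mm straight-finned heatsink, lying across the drawer, fixed, centred at x = +49 mm. Origin: centre of its underside; -x points to the near end, with a finger pull. Free floor: the near part, x -72 to +26 mm, y -49 to +49 mm, middle x = -23 mm, y = 0.
- drawer_pin: Open pale grey drawer, fixed: 150 mm long (its x), 104 mm wide (y), walls 22 mm high; walls and floor 2.5 mm thick. Already holds a square 42 mm pin heatsink, fixed, centred at x = +49 mm. Origin: centre of its underside; -x points to the near end, with a finger pull. Free floor: the near part, x -72 to +26 mm, y -49 to +49 mm, middle x = -23 mm, y = 0.
- drawer_star: Open pale grey drawer, fixed: 150 mm long (its x), 104 mm wide (y), walls 22 mm high; walls and floor 2.5 mm thick. Already holds a round 44 mm star heatsink, fixed, centred at x = +49 mm. Origin: centre of its underside; -x points to the near end, with a finger pull. Free floor: the near part, x -72 to +26 mm, y -49 to +49 mm, middle x = -23 mm, y = 0.
- drawer_tall: Open pale grey drawer, fixed: 150 mm long (its x), 104 mm wide (y), walls 22 mm high; walls and floor 2.5 mm thick. Already holds a small tall 26 x 20 x 38 mm heatsink, fixed, centred at x = +49 mm. Origin: centre of its underside; -x points to the near end, with a finger pull. Free floor: the near part, x -72 to +26 mm, y -49 to +49 mm, middle x = -23 mm, y = 0.
- transformer: Loose transformer to be left alone: steel core with yellow winding, 50 x 44 mm, 42 mm high, 0.3 kg. Origin: centre of its underside; x along the 50 mm.
- capacitor: Loose can capacitor to be left alone: blue upright cylinder, diameter 35 mm, 48 mm high. Origin: centre of its underside.
Mind the look-alikes: they are no part of the job. What is shaped like the heatsink_pin but yellow is not meant. Leave any brown look-alike of the drawer_pin alone.

How it is judged:
At the end, for the whole second after the job is handed in: Each heatsink stands on the floor of the drawer with its like (underside under 6 mm above the drawer's underside, upright within 0.12 rad), centre in the free near part (drawer x -68 to +25 mm, y within 46 mm), released and at rest (x of heatsink_long in the frame of drawer_long between -0.068 and 0.025 m and y of heatsink_long in the frame of drawer_long between -0.046 and 0.046 m and z of heatsink_long in the frame of drawer_long below 0.006 m and angle between each of heatsink_long, heatsink_pin, heatsink_star, heatsink_tall's own z axis and vertical below 0.12 rad and linear speed of each of heatsink_long, heatsink_pin, heatsink_star, heatsink_tall below 0.02 m/s and x of heatsink_pin in the frame of drawer_pin between -0.068 and 0.025 m and y of heatsink_pin in the frame of drawer_pin between -0.046 and 0.046 m and z of heatsink_pin in the frame of drawer_pin below 0.006 m and x of heatsink_star in the frame of drawer_star between -0.068 and 0.025 m and y of heatsink_star in the frame of drawer_star between -0.046 and 0.046 m and z of heatsink_star in the frame of drawer_star below 0.006 m and x of heatsink_tall in the frame of drawer_tall between -0.068 and 0.025 m and y of heatsink_tall in the frame of drawer_tall between -0.046 and 0.046 m and z of heatsink_tall in the frame of drawer_tall below 0.006 m); the robot touches nothing.
It fails at once if a heatsink is dropped or thrown (faster than 0.9 m/s, as after a fall of some 40 mm, with no finger touching it) ((linear speed of heatsink_long above 0.9 m/s and contact force between the fingers and heatsink_long below 0.05 N) or (linear speed of heatsink_pin above 0.9 m/s and contact force between the fingers and heatsink_pin below 0.05 N) or (linear speed of heatsink_star above 0.9 m/s and contact force between the fingers and heatsink_star below 0.05 N) or (linear speed of heatsink_tall above 0.9 m/s and contact force between the fingers and heatsink_tall below 0.05 N)).
It fails at once if the transformer is moved by more than 20 mm or tipped (distance of transformer from where it was at the start of the episode above 0.02 m or angle between transformer's own z axis and vertical above 0.35 rad).
It fails at once if the capacitor is moved by more than 20 mm or tipped (distance of capacitor from where it was at the start of the episode above 0.02 m or angle between capacitor's own z axis and vertical above 0.35 rad).
It also fails if it takes over 112 s, if anything falls off the work surface, if the arm or the gripper's body presses on something with over 40 N, if the wrist force passes 120 N, or if a joint passes its speed limit or range.

ROBOT

A 6-joint arm with a two-finger parallel gripper is mounted at the origin on the work surface. World frame = base frame: x ahead of the robot, y to its left, z up, the work surface at z = 0. Lengths are in m, angles in rad, forces in N, time in s.
With the tool pointing down it reaches from about 0.425 to 0.95 m from the base axis. Payload 3.5 kg.
Tool frame: the origin (TCP) lies between the finger pads; the fingertips stand 14 mm ahead of it and the grasp point (between the pads) lies 5 mm behind it (ctrl.tip_extent is the distance from the TCP to the fingertips, in m); x points along the fingers, z is the direction in which the jaws open and shut, and the axes are right-handed (so a half turn about x gives the same grasp; the last joint's range is limited). The gripper opens to 85 mm and grips with 20 to 120 N. Pads are 22 mm wide; open, the fingers measure 114 mm over their backs; the gripper's body (76 mm by 85 mm) begins 54 mm behind the grasp point. The pads swing forward as they close: fully open they stand 13 mm farther back than shut.
Start: joints at [1.107, 0.286, 1.577, -0, 1.279, -0.15], TCP at [0.208, 0.642, 0.245] pointing down, gripper open.
Joint ranges: [-2.77, 2.77], [-0.9, 2.22], [0.21, 2.48], [-1.53, 4.67], [0.24, 2.81], [-2.84, 2.84]. Speed limits (rad/s): [2.79, 2.79, 3.14, 3.14, 3.14, 3.14].

INTERFACE

Orientations are given as a unit quaternion [x, y, z, w].
In Python, from plant import ctrl gives the robot as it stands.
- The arm moves only by the tool move_arm, never from a script. Its argument "commands" is one flat list of numbers, 4 for each row, row after row: the shift along the tool's x, y, z in units of 25 mm (1.0 is 25 mm), then the turn about the tool's x in units of 5 degrees (1.0 is 5 degrees). A call has 1 to 20 rows; each row shifts and turns the commanded pose from where the row before left it, along the tool's axes as they then stand; what a row does not reach is not made up. A row lasts 1/8 s, in which the tool goes at most 62.5 mm and 10.7 degrees, less where a joint would pass 70% of its speed; a pose out of reach is approached as far as the arm can. A call is refused whole if a number of a shift passes 1 or a number of a turn 1, either way. A call with a gripper value outside its range is refused whole. "jaw" is the finger opening in mm, from 0 to 85.4, set as the call begins (left out, the last holds). The fingers move at their own pace and stop on an object; "force" is the grip in N (left out, the last holds). Time passes only in rows, so rows that do not move let the fingers close. It gives the time, the measured TCP pose, the force and the opening at its end, in the units of the state.
- ctrl.get_state(): the state, without advancing time (a new reading comes with each control period).
- ctrl.read_camera(name): name is "scene" or "top" or "wrist"; returns the picture (480x640x3 uint8, red, green, blue); there is no depth.
- ctrl.get_calibration(name): a dict with "camera_matrix" (3x3 intrinsics, pixels), "camera_from_world" (4x4, takes a point from world to camera coordinates); the wrist camera has in their place "mount" (4x4, takes a point from camera to tool coordinates, whose origin is the TCP and whose axes are the tool frame's). Camera axes: x right, y down, z forward; pixel columns grow to the right and rows downward; lengths in m; the calibration is good to about 2 mm. The wrist camera is an equidistant fisheye: a pixel r from the principal point sees the ray r / f radians off the axis. A picture is of the moment at which its call begins: read the wrist's pose just before it. get_calibration takes no time and is no camera call.
- ctrl.sign_off(): hands the job in, once; it reports no verdict.
The state is a dict: "time": time; "qpos": joint angles; "dq": joint speeds; "joint_efforts": joint torques, N m; "eef_pos": TCP position; "tcp_rot": TCP orientation; "contact_force": force on the tool from outside, world axes, zero at the start; "wrist_torque": the same for the moment, N m; "opening": opening from 0.0 (shut) to 1.0 (fully open).
Only numpy, scipy, OpenCV 4.12 (cv2) and the standard library are available. Lean on these libraries where they do the work, as an engineer would, in place of code of your own. Each camera call takes 0.05 s, during which the arm holds its last target.

## Working session

There is one attempt and no reset: what is moved stays moved. The work goes in short steps, Python scripts to look and compute and a tool call to move; the robot and the scene stay as the last step left them, time stands still between calls to the robot, and variables do not carry over. Pictures are saved under pics/ and viewed, and the job is handed in when it is done.

Besides the shell and the picture viewer there is one more tool, called after ">>>" as name(argument=value, ...), one argument or row to a line, values as JSON. move_arm: Moves the arm, as the interface text tells. Its arguments: {"type":"object","properties":{"commands":{"type":"array"},"jaw":{"type":"number"},"force":{"type":"number"}},"required":["commands"]}

```bash
ls; mkdir -p pics; python3 - <<'E'
from plant import ctrl
import cv2
print(ctrl.get_state())
for n in ["scene","top","wrist"]:
    im=ctrl.read_camera(n); cv2.imwrite(f"pics/{n}0.png",im[:,:,::-1]); c=ctrl.get_calibration(n)
    print(n,{k:(v.tolist() if hasattr(v,'tolist') else v) for k,v in c.items()})
E
```

```text
pics
{'time': 0.0, 'qpos': array([ 1.10701473e+00,  2.87173559e-01,  1.57817170e+00, -1.88606257e-05,
        1.27864631e+00, -1.49999570e-01]), 'dq': array([-0.00048114, -0.00073264,  0.00139823, -0.00012959, -0.00110128,
       -0.00030328]), 'joint_efforts': array([ 1.37955474e-03, -4.05973899e+01, -2.92634636e+01, -4.93456344e-05,
        5.67076262e-03, -1.10504467e-05]), 'eef_pos': array([0.20803331, 0.64147661, 0.24394477]), 'tcp_rot': array([-0.41613229,  0.5727314 ,  0.4153399 ,  0.57123151]), 'contact_force': array([-0.54875905, -0.13905274, -0.24528904]), 'wrist_torque': array([0.02049512, 0.00605356, 0.0004487 ]), 'opening': 0.9975673291916941}
scene {'camera_matrix': [[439.0147098617816, 0.0, 307.31222454555956], [0.0, 439.0147098617816, 241.10822771012636], [0.0, 0.0, 1.0]], 'camera_from_world': [[0.7210234428255728, 0.6927601964485058, -0.014439706111467684, -0.30135648594045256], [0.4351568143938735, -0.4689307950346701, -0.7685977207582184, -0.22302022301431942], [-0.5392251308892546, 0.5478934382567289, -0.6395694165082365, 1.1611390541509878], [0.0, 0.0, 0.0, 1.0]]
[... 180 characters left out ...]
9996146324929513, -0.0031775571548050673, -0.04263457869826546], [-0.9920837719410166, 0.02775852816468144, -0.12247143979481531, 0.49757291661637604], [0.1225124475911535, -0.0002249891375012903, -0.9924669513717385, 1.1130300053962785], [0.0, 0.0, 0.0, 1.0]]}
wrist {'camera_matrix': [[371.64829954431775, 0.0, 322.28671061647924], [0.0, 371.64829954431775, 245.19020292164709], [0.0, 0.0, 1.0]], 'mount': [[-0.0002421087772221508, -0.30633710728471797, 0.9519230631115997, -0.1302380562334859], [8.73537555647291e-05, -0.9519230938577243, -0.3063370949618396, 0.07872555076494553], [0.9999999668763297, 8.987155092536721e-06, 0.0002572286330535032, -0.00014113798777548592], [0.0, 0.0, 0.0, 1.0]]}
```

View pics/top0.png

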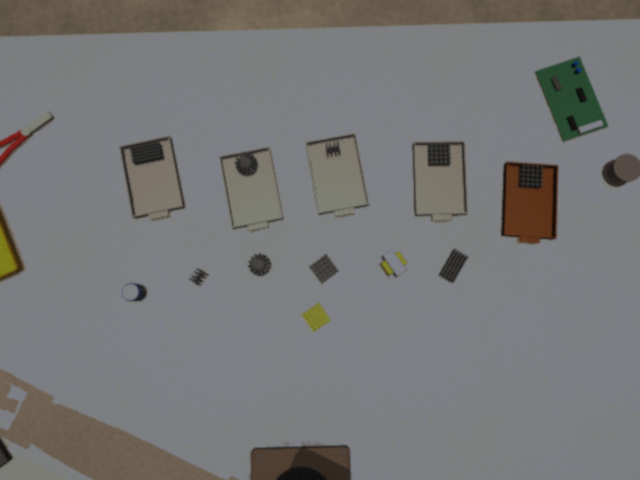

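View pics/scene0.png

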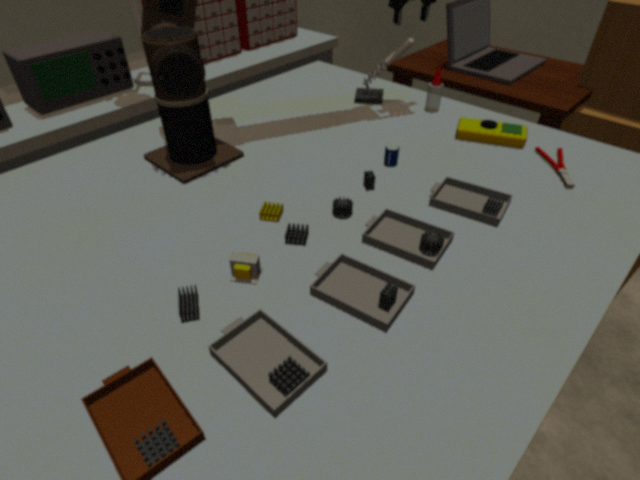

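View pics/wrist0.png

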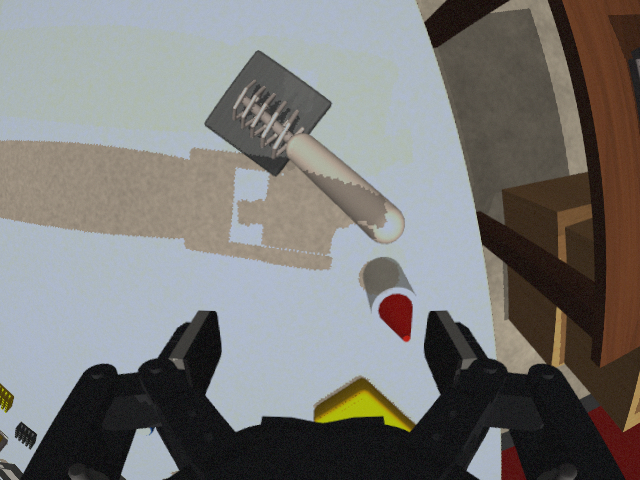

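The top view shows these things, by pixel:
- Black loose heatsinks: long (454,266), pin (323,268), star (260,265), tall (199,277).
- Look-alikes: the yellow pin-type (316,317), the brown drawer (530,200), and the four fixed heatsinks already in the drawers at (148,152), (246,164), (333,149) and (439,154).
- Leave alone: transformer (394,264) and capacitor (133,292).
- Drawers: long (152,178), star (251,188), tall (337,175), pin (440,179).

Next I'll measure these and check the choice in a close crop.

```bash
cat > h.py <<'E'
import numpy as np, cv2
from plant import ctrl
from scipy.spatial.transform import Rotation as R
def ray(cam,uv,pose=None):
    c=ctrl.get_calibration(cam); K=np.array(c["camera_matrix"])
    if cam=="wrist":
        M=np.array(c["mount"]); p,q=pose
        x=(uv[0]-K[0,2])/K[0,0]; y=(uv[1]-K[1,2])/K[1,1]; r=np.hypot(x,y)
        d=np.array([np.sin(r)*x/r,np.sin(r)*y/r,np.cos(r)]) if r>0 else np.array([0,0,1.])
        T=R.from_quat(q).as_matrix()
        return p+T@M[:3,3], T@M[:3,:3]@d
    E=np.array(c["camera_from_world"]); Rt=E[:3,:3].T
    o=-Rt@E[:3,3]; d=Rt@(np.linalg.inv(K)@np.array([uv[0],uv[1],1.])); return o,d
def onz(cam,uv,z,pose=None):
    o,d=ray(cam,uv,pose); t=(z-o[2])/d[2]; return o+t*d
def proj(cam,P):
    c=ctrl.get_calibration(cam); E=np.array(c["camera_from_world"]);K=np.array(c["camera_matrix"])
    q=E[:3,:3]@np.asarray(P)+E[:3,3]; q=K@q; return q[:2]/q[2]
E
python3 - <<'E'
from h import *
im=cv2.imread("pics/top0.png")
a=cv2.resize(im[225:335,110:330],None,fx=3.6,fy=3.6,interpolation=cv2.INTER_CUBIC)
cv2.imwrite("pics/c1.png",np.clip(a*1.6,0,255).astype(np.uint8))
a=cv2.resize(im[225:335,300:520],None,fx=3.6,fy=3.6,interpolation=cv2.INTER_CUBIC)
cv2.imwrite("pics/c2.png",np.clip(a*1.6,0,255).astype(np.uint8))
g=im.max(axis=2)
for n,(x0,y0,x1,y1),h in [("long",(435,242,475,290),.025),("pin",(305,250,345,290),.022),("star",(243,248,278,282),.030),("tall",(184,262,214,292),.038)]:
    s=g[y0:y1,x0:x1]; m=(s<95).astype(np.uint8)
    ys,xs=np.nonzero(m); pts=np.array([xs+x0,ys+y0]).T.astype(np.float32)
    r=cv2.minAreaRect(pts); c=pts.mean(0)
    print(n,len(pts),r,"mid-h:",onz("top",r[0],h/2).round(4),"top:",onz("top",r[0],h).round(4),np.median(s))
for n,uv,h in [("trafo",(394,263),.021),("cap",(133,292),.024),("yel",(316,317),.011)]: print(n,onz("top",uv,h).round(3))
# drawers: bounding box corners
for n,(cx,cy) in dict(long=(152,178),star=(251,188),tall=(337,175),pin=(440,179)).items(): print(n,onz("top",(cx,cy),.01).round(3))
E
```

```text
long 536 ((452.85174560546875, 265.41619873046875), (17.335556030273438, 31.37811279296875), 29.47589111328125) mid-h: [ 0.4379 -0.3151  0.0125] top: [ 0.4371 -0.3123  0.025 ] 128.0
pin 450 ((323.5, 268.5000305175781), (21.400001525878906, 21.000001907348633), 53.13010025024414) mid-h: [ 0.4391 -0.0574  0.011 ] top: [ 0.4383 -0.0574  0.022 ] 129.0
star 391 ((259.25, 264.25), (21.92030906677246, 21.21320343017578), 45.0) mid-h: [0.4508 0.0702 0.015 ] top: [0.4496 0.0685 0.03  ] 127.0
tall 158 ((198.41799926757812, 276.5983581542969), (11.907429695129395, 15.236390113830566), 39.80556869506836) mid-h: [0.4293 0.1904 0.019 ] top: [0.4281 0.1864 0.038 ] 130.0
trafo [ 0.445 -0.197  0.021]
cap [0.402 0.318 0.024]
yel [ 0.344 -0.04   0.011]
long [0.633 0.287 0.01 ]
star [0.607 0.085 0.01 ]
tall [ 0.629 -0.09   0.01 ]
pin [ 0.615 -0.299  0.01 ]
```

View pics/c1.png

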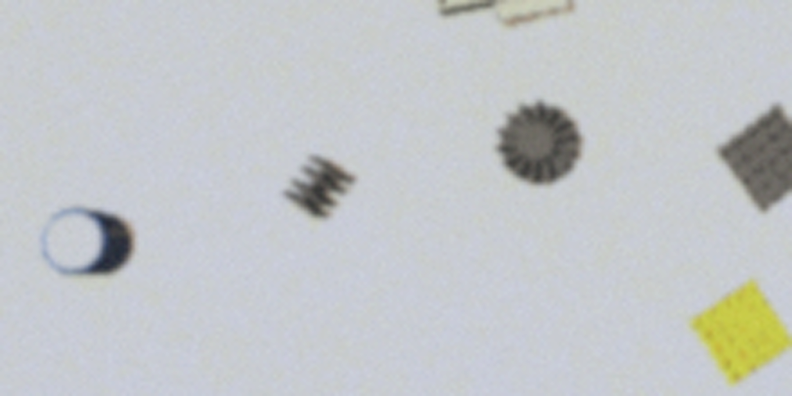

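View pics/c2.png

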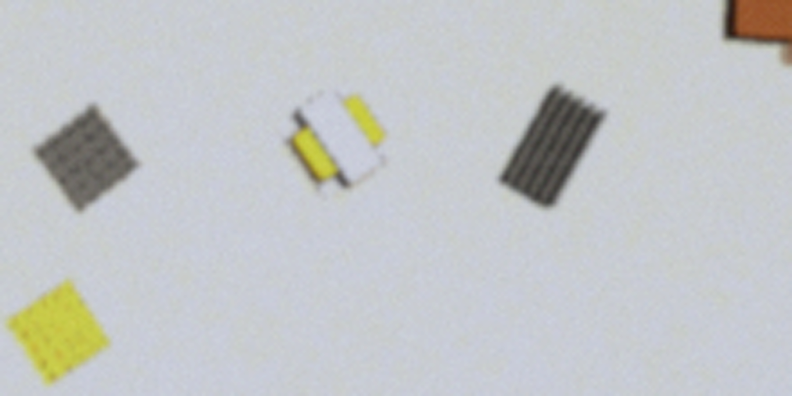

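```bash
python3 - <<'E'
from h import *
print("tip",ctrl.tip_extent)
im=cv2.imread("pics/top0.png").astype(int)
d=im[:,:,2]-im[:,:,0]
print("table R-B",np.median(d[300:400,350:600]), "drawer",d[190,155])
bl=cv2.GaussianBlur((d+128).clip(0,255).astype(np.uint8),(3,3),0)
g=cv2.imread("pics/top0.png").max(axis=2)
vis=cv2.imread("pics/top0.png")
for n,(x0,y0,x1,y1) in dict(long=(112,128,192,216),star=(212,140,290,230),tall=(298,126,376,216),pin=(404,134,474,220)).items():
    m=((bl[y0:y1,x0:x1]>128+2)|(g[y0:y1,x0:x1]<95)).astype(np.uint8)
    m=cv2.morphologyEx(m,cv2.MORPH_OPEN,np.ones((15,15)))  # drop the finger pull
    cs,_=cv2.findContours(m,cv2.RETR_EXTERNAL,cv2.CHAIN_APPROX_NONE)
    c=max(cs,key=cv2.contourArea)+np.array([x0,y0]); r=cv2.minAreaRect(c); b=cv2.boxPoints(r)
    cv2.polylines(vis,[b.round().astype(int)],True,(0,0,255),1)
    W=np.array([onz("top",p,.015)[:2] for p in b]); o=W.mean(0)
    e=[W[1]-W[0],W[2]-W[1]]; L=[np.linalg.norm(v) for v in e]; v=e[int(np.argmax(L))]; v=v*np.sign(v[0])
    ang=np.arctan2(v[1],v[0]); mid=o-0.023*v/np.linalg.norm(v)
    print(n,"centre",o.round(4),"size",np.round(L,4),"deg",np.degrees(ang).round(1),"free mid",mid.round(4), "radius",np.linalg.norm(mid).round(3))
cv2.imwrite("pics/d1.png",cv2.resize(vis[110:245,100:480],None,fx=2.1,fy=2.1,interpolation=cv2.INTER_CUBIC))
# heatsink angles from sub-pixel masks
for n,(x0,y0,x1,y1),h in [("long",(435,242,475,290),.025),("pin",(305,250,345,290),.022),("star",(243,248,278,282),.03),("tall",(184,262,214,292),.038)]:
    up=cv2.resize(g[y0:y1,x0:x1],None,fx=8,fy=8,interpolation=cv2.INTER_CUBIC); m=(up<95).astype(np.uint8)
    m=cv2.morphologyEx(m,cv2.MORPH_CLOSE,np.ones((9,9)))
    ys,xs=np.nonzero(m); P=(np.array([xs,ys]).T+.5)/8-.5+[x0,y0]
    r=cv2.minAreaRect(P.astype(np.float32)); W=np.array([onz("top",p,h/2)[:2] for p in cv2.boxPoints(r)])
    e=[W[1]-W[0],W[2]-W[1]]
    print(n,"c",W.mean(0).round(4),"centroid",onz("top",P.mean(0),h/2)[:2].round(4),[(round(np.linalg.norm(v)*1e3,1),round(np.degrees(np.arctan2(v[1],v[0])),1)) for v in e])
E
```

```text
tip 0.014
table R-B -7.0 drawer 18
long centre [0.6324 0.2852] size [0.1145 0.1641] deg 9.4 free mid [0.6097 0.2814] radius 0.671
star centre [0.6013 0.0837] size [0.1086 0.1674] deg 8.8 free mid [0.5785 0.0802] radius 0.584
tall centre [ 0.6251 -0.0894] size [0.1095 0.1683] deg 8.0 free mid [ 0.6023 -0.0926] radius 0.609
pin centre [ 0.6122 -0.2981] size [0.1102 0.1612] deg -3.3 free mid [ 0.5892 -0.2968] radius 0.66
long c [ 0.4379 -0.3149] centroid [ 0.4378 -0.3149] [(np.float64(64.1), np.float64(-32.3)), (np.float64(34.6), np.float64(-121.8))]
pin c [ 0.4393 -0.0573] centroid [ 0.4391 -0.0573] [(np.float64(43.1), np.float64(-54.6)), (np.float64(43.5), np.float64(-144.9))]
star c [0.4504 0.07  ] centroid [0.4502 0.0697] [(np.float64(43.8), np.float64(-46.1)), (np.float64(45.6), np.float64(-136.4))]
tall c [0.4297 0.1906] centroid [0.4291 0.1903] [(np.float64(30.1), np.float64(-38.1)), (np.float64(25.8), np.float64(-128.5))]
```

View pics/d1.png

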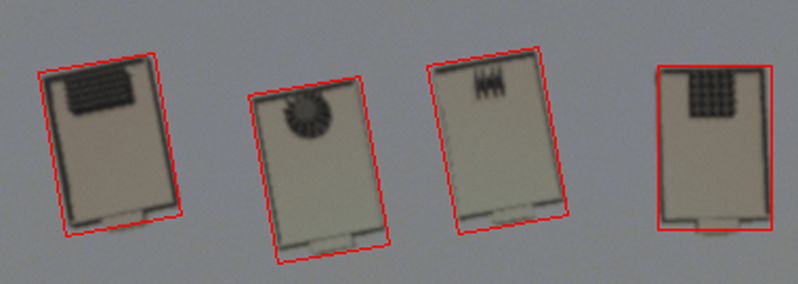

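The crops confirm the choice: all four loose black parts are distinct from the yellow one, and tall's fins lie along its short side (y). The red boxes take in part of the finger pull, so I shift each drawer centre about 6 mm inward. Next is a move planner.

```bash
cat >> h.py <<'E'
def cur():
    s=ctrl.get_state(); M=R.from_quat(s["tcp_rot"]).as_matrix(); return s,M
def jawyaw(M): return np.degrees(np.arctan2(M[1,2],M[0,2]))
def plan(xyz,yaw=None):
    s,M=cur(); y0=jawyaw(M)
    print("t",round(s["time"],2),"tcp",s["eef_pos"].round(4),"jaw yaw",y0.round(2),"down-axis",M[:,0].round(3),"q1,q6",s["qpos"][[0,5]].round(3),"open",round(float(s["opening"]),3))
    turn=0 if yaw is None else (yaw-y0+90)%180-90
    # +turn about tool x (down) is clockwise from above: yaw falls
    M2=R.from_rotvec(np.radians(turn)*np.array([0,0,1]))
    M2=M2.as_matrix()@M
    d=np.asarray(xyz)-s["eef_pos"]
    print(" turn units",(-turn/5).round(3) if turn else 0,"| shift AFTER turn (units)",(M2.T@d/.025).round(3),"| shift BEFORE turn",(M.T@d/.025).round(3))
E
python3 - <<'E'
from h import *
plan([.4295,.1905,.15],51.7)
plan([.4295,.1905,.15])
E
```

```text
t 0.15 tcp [0.2081 0.6416 0.2442] jaw yaw 72.02 down-axis [-0.001 -0.002 -1.   ] q1,q6 [ 1.107 -0.15 ] open 1.002
 turn units 4.064 | shift AFTER turn (units) [  3.78  -18.135  -8.665] | shift BEFORE turn [  3.791 -13.995 -14.423]
t 0.15 tcp [0.2081 0.6416 0.2442] jaw yaw 72.02 down-axis [-0.001 -0.002 -1.   ] q1,q6 [ 1.107 -0.15 ] open 1.002
 turn units 0 | shift AFTER turn (units) [  3.791 -13.995 -14.423] | shift BEFORE turn [  3.791 -13.995 -14.423]
```

>>> move_arm(
  commands=[0.25,-0.93,-0.96,0,0.25,-0.93,-0.96,0,0.25,-0.93,-0.96,0,0.25,-0.93,-0.96,0,0.25,-0.93,-0.96,0,0.25,-0.93,-0.96,0,0.25,-0.93,-0.96,0,0.25,-0.93,-0.96,0,0.25,-0.93,-0.96,0,0.25,-0.93,-0.96,0,0.25,-0.93,-0.96,0,0.25,-0.93,-0.96,0,0.25,-0.93,-0.96,0,0.25,-0.93,-0.96,0,0.25,-0.93,-0.96,0,0,0,0,1,0,0,0,1,0,0,0,1,0,0,0,1,0,0,0,0],
  jaw=60,
)

```text
time: 2.65
eef_pos: [0.4287, 0.1919, 0.1514]
tcp_rot: [-0.31, 0.635, 0.31, 0.635]
contact_force: [0.8, -0.2, 0.5]
opening: 0.7
```

```bash
python3 - <<'E'
from h import *
plan([.4295,.1905,.15],51.7)
im=ctrl.read_camera("wrist"); cv2.imwrite("pics/w1.png",im[:,:,::-1])
E
```

```text
t 2.65 tcp [0.4287 0.1919 0.1514] jaw yaw 52.07 down-axis [-0. -0. -1.] q1,q6 [ 0.204 -0.704] open 0.7
 turn units 0.075 | shift AFTER turn (units) [ 0.055 -0.06  -0.024] | shift BEFORE turn [ 0.055 -0.059 -0.025]
```

View pics/w1.png

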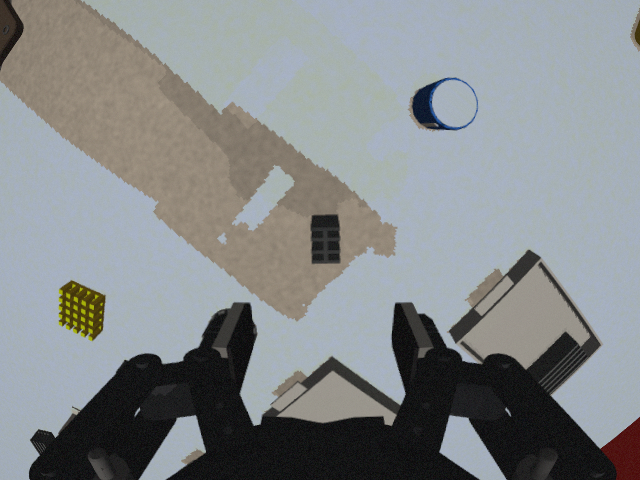

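The wrist view shows the tall heatsink at (326,240), square to the jaws, and the capacitor at (446,103), well clear. I measure it here.

```bash
cat >> h.py <<'E'
def wmask(png,box,h,thr=70):
    s,M=cur(); pose=(s["eef_pos"],s["tcp_rot"])
    g=cv2.imread(png).max(axis=2); x0,y0,x1,y1=box
    ys,xs=np.nonzero(cv2.morphologyEx((g[y0:y1,x0:x1]<thr).astype(np.uint8),cv2.MORPH_OPEN,np.ones((3,3)))); P=np.array([xs+x0,ys+y0]).T.astype(np.float32)
    r=cv2.minAreaRect(P); b=cv2.boxPoints(r); print(len(P),r,P.min(0),P.max(0))
    for z in (0,h/2,h):
        W=np.array([onz("wrist",p,z,pose)[:2] for p in b]); e=[W[1]-W[0],W[2]-W[1]]
        print(" z",z,"c",W.mean(0).round(4),"cen",onz("wrist",P.mean(0),z,pose)[:2].round(4),[(round(np.linalg.norm(v)*1e3,1),round(np.degrees(np.arctan2(v[1],v[0])),1)) for v in e])
E
python3 - <<'E'
from h import *
wmask("pics/w1.png",(300,200,350,280),.038)
plan([.4295,.1905,.018],51.7)
E
```

```text
1296 ((324.8521728515625, 238.53103637695312), (47.631256103515625, 27.233299255371094), 88.45184326171875) [311. 215.] [339. 262.]
 z 0 c [0.4352 0.1892] cen [0.435  0.1895] [(np.float64(21.2), np.float64(53.7)), (np.float64(39.5), np.float64(-35.7))]
 z 0.019 c [0.4306 0.1927] cen [0.4304 0.1929] [(np.float64(19.7), np.float64(53.7)), (np.float64(36.8), np.float64(-35.7))]
 z 0.038 c [0.4259 0.1961] cen [0.4258 0.1963] [(np.float64(18.3), np.float64(53.7)), (np.float64(34.1), np.float64(-35.7))]
t 2.7 tcp [0.4287 0.1919 0.1514] jaw yaw 52.1 down-axis [-0. -0. -1.] q1,q6 [ 0.204 -0.705] open 0.703
 turn units 0.081 | shift AFTER turn (units) [ 5.336 -0.06  -0.024] | shift BEFORE turn [ 5.336 -0.06  -0.024]
```

>>> move_arm(
  commands=[0.87,-0.04,0.04,0,0.87,0,0,0,0.87,0,0,0,0.87,0,0,0,0.87,0,0,0,0.87,0,0,0,0,0,0,0],
)

```text
time: 3.58
eef_pos: [0.4287, 0.1918, 0.0195]
tcp_rot: [-0.31, 0.637, 0.311, 0.634]
contact_force: [-1.1, -0.8, 0.1]
opening: 0.704
```

>>> move_arm(
  commands=[0,0,0,0,0,0,0,0,0,0,0,0,0,0,0,0,0,0,0,0,0,0,0,0],
  jaw=10,
  force=40,
)

```text
time: 4.32
eef_pos: [0.4314, 0.1924, 0.0223]
tcp_rot: [-0.31, 0.635, 0.31, 0.636]
contact_force: [-0.7, 0.2, 6.1]
opening: 0.228
```

>>> move_arm(
  commands=[-0.3,0,0,0,-0.9,0,0,0,-1,0,0,0,-1,0,0,0,-1,0,0,0,-0.6,0,0,0,0,0,0,1,0,0,0,1,0,0,0,1,0,0,0,1,0,0,0,1,0,0,0,1,0,0,0,1,0,0,0,1,0,0,0,0.7,0,0,0,0],
)

```text
time: 6.32
eef_pos: [0.4298, 0.192, 0.1406]
tcp_rot: [-0.053, 0.706, 0.053, 0.705]
contact_force: [0.2, 0.3, 0.7]
opening: 0.23
```

```bash
python3 - <<'E'
from h import *
plan([.608,-.092,.12],8.5)
im=ctrl.read_camera("wrist"); cv2.imwrite("pics/w2.png",im[:,:,::-1])
im=ctrl.read_camera("top"); cv2.imwrite("pics/t2.png",im[:,:,::-1])
E
```

```text
t 6.33 tcp [0.4298 0.192  0.1406] jaw yaw 8.56 down-axis [-0.001 -0.    -1.   ] q1,q6 [0.204 0.055] open 0.23
 turn units 0.012 | shift AFTER turn (units) [  0.816 -12.289   5.372] | shift BEFORE turn [  0.816 -12.294   5.359]
```

View pics/w2.png

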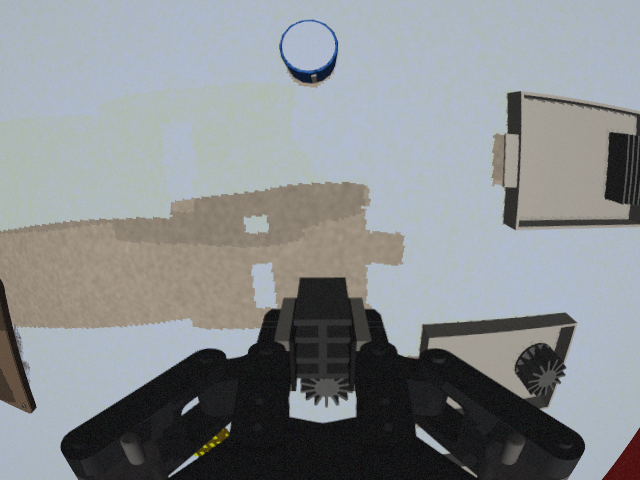

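The tall heatsink sits between the pads at (325,330), upright. I carry it over its drawer.

>>> move_arm(
  commands=[0,-0.5,0.2,0,0,-0.9,0.4,0,0,-0.95,0.42,0,0,-0.95,0.42,0,0,-0.95,0.42,0,0,-0.95,0.42,0,0,-0.95,0.42,0,0,-0.95,0.42,0,0,-0.95,0.42,0,0,-0.95,0.42,0,0,-0.95,0.42,0,0,-0.95,0.42,0,0,-0.9,0.4,0,0,-0.5,0.2,0,0,0,0,0],
)

```text
time: 8.3
eef_pos: [0.6097, -0.0928, 0.1409]
tcp_rot: [-0.052, 0.705, 0.052, 0.705]
contact_force: [0.4, 0.0, -0.2]
opening: 0.231
```

```bash
python3 - <<'E'
from h import *
plan([.608,-.092,.0245],8.5)
im=ctrl.read_camera("wrist"); cv2.imwrite("pics/w3.png",im[:,:,::-1])
E
```

```text
t 8.3 tcp [ 0.6097 -0.0928  0.1409] jaw yaw 8.46 down-axis [-0.  0. -1.] q1,q6 [-0.315 -0.463] open 0.231
 turn units -0.008 | shift AFTER turn (units) [ 4.656  0.041 -0.061] | shift BEFORE turn [ 4.656  0.041 -0.061]
```

View pics/w3.png

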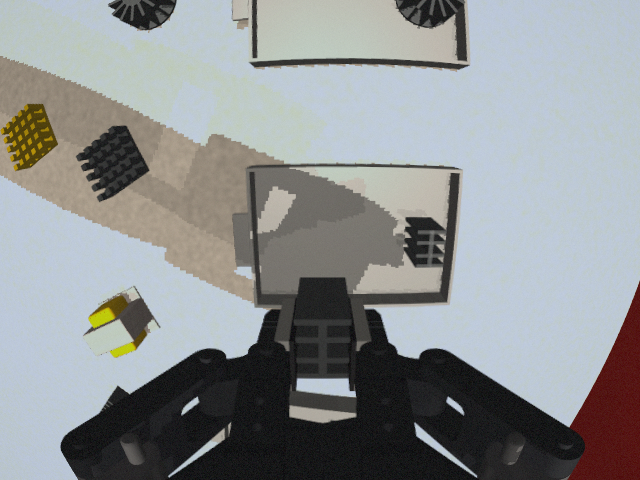

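```bash
python3 - <<'E'
from h import *
s,M=cur(); pose=(s["eef_pos"],s["tcp_rot"])
W=[onz("wrist",p,.022,pose)[:2] for p in [(247,168),(462,167),(447,303),(257,306)]]
W=np.array(W); print(W.round(3)); o=W.mean(0); v=(W[1]+W[2]-W[0]-W[3]); v/=np.linalg.norm(v)
print("c",o.round(4),"deg",np.degrees(np.arctan2(v[1],v[0])),"free",(o-.023*v).round(4), np.linalg.norm(W[1]-W[0]),np.linalg.norm(W[2]-W[1]))
for z in(.0225,.0249): plan([.608,-.092,z])
E
```

```text
[[ 0.551 -0.047]
 [ 0.697 -0.022]
 [ 0.712 -0.126]
 [ 0.567 -0.149]]
c [ 0.6319 -0.086 ] deg 9.218279078884352 free [ 0.6092 -0.0897] 0.14891149933387082 0.10476573649280307
t 8.35 tcp [ 0.6092 -0.0921  0.1408] jaw yaw 8.5 down-axis [-0.001  0.001 -1.   ] q1,q6 [-0.315 -0.463] open 0.224
 turn units 0 | shift AFTER turn (units) [ 4.731  0.007 -0.046] | shift BEFORE turn [ 4.731  0.007 -0.046]
t 8.35 tcp [ 0.6092 -0.0921  0.1408] jaw yaw 8.5 down-axis [-0.001  0.001 -1.   ] q1,q6 [-0.315 -0.463] open 0.224
 turn units 0 | shift AFTER turn (units) [ 4.635  0.007 -0.046] | shift BEFORE turn [ 4.635  0.007 -0.046]
```

The drawer measures 149 x 105 mm with its free middle at (0.609,-0.090), so this agrees with the top view. I lower it.

>>> move_arm(
  commands=[0.6,0,0,0,0.9,0,0,0,0.9,0,0,0,0.9,0,0,0,0.6,0,0,0,0.4,0,0,0,0.2,0,0,0,0.1,0,0,0,0.05,0,0,0,0,0,0,0],
)

```text
time: 9.6
eef_pos: [0.6097, -0.0921, 0.0253]
tcp_rot: [-0.053, 0.705, 0.052, 0.705]
contact_force: [-0.1, 0.5, -0.1]
opening: 0.229
```

>>> move_arm(
  commands=[0.04,0,0,0,0.04,0,0,0,0,0,0,0],
)

```text
time: 9.98
eef_pos: [0.6099, -0.0921, 0.0248]
tcp_rot: [-0.053, 0.705, 0.053, 0.705]
contact_force: [-3.2, 1.5, 8.4]
opening: 0.227
```

Contact with the floor at 8 N. I release, opening only part way, and rise.

>>> move_arm(
  commands=[0,0,0,0,0,0,0,0,0,0,0,0,0,0,0,0],
  jaw=40,
)

```text
time: 10.48
eef_pos: [0.6093, -0.0919, 0.0226]
tcp_rot: [-0.052, 0.705, 0.053, 0.705]
contact_force: [0.2, 0.8, -0.6]
opening: 0.467
```

>>> move_arm(
  commands=[-0.3,0,0,0,-0.9,0,0,0,-1,0,0,0,-1,0,0,0,-1,0,0,0,-0.8,0,0,0,0,0,0,0],
)

```text
time: 11.35
eef_pos: [0.6107, -0.0924, 0.1503]
tcp_rot: [-0.053, 0.704, 0.052, 0.707]
contact_force: [0.0, -0.3, 0.3]
opening: 0.47
```

```bash
python3 - <<'E'
from h import *
im=ctrl.read_camera("wrist"); cv2.imwrite("pics/w4.png",im[:,:,::-1])
plan([.4503,.070,.145]);plan([.4503,.070,.145],45)
E
```

```text
t 11.4 tcp [ 0.6097 -0.0921  0.1486] jaw yaw 8.52 down-axis [ 0.001 -0.001 -1.   ] q1,q6 [-0.314 -0.463] open 0.469
 turn units 0 | shift AFTER turn (units) [ 0.13   7.356 -5.346] | shift BEFORE turn [ 0.13   7.356 -5.346]
t 11.4 tcp [ 0.6097 -0.0921  0.1486] jaw yaw 8.52 down-axis [ 0.001 -0.001 -1.   ] q1,q6 [-0.314 -0.463] open 0.469
 turn units -7.295 | shift AFTER turn (units) [0.137 9.093 0.074] | shift BEFORE turn [ 0.13   7.356 -5.346]
```

View pics/w4.png

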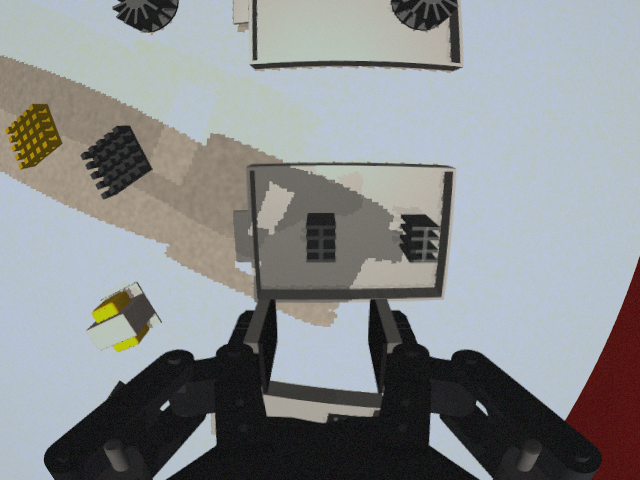

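The tall heatsink stands upright in its drawer at (320,238), beside its like. Next the star, keeping this yaw.

>>> move_arm(
  commands=[0,0.4,-0.3,0,0,0.8,-0.6,0,0,0.98,-0.71,0,0,0.98,-0.71,0,0,0.98,-0.71,0,0,0.98,-0.71,0,0,0.98,-0.71,0,0,0.8,-0.6,0,0,0.45,-0.3,0,0,0,0,0],
  jaw=62,
)

```text
time: 12.65
eef_pos: [0.449, 0.0705, 0.1471]
tcp_rot: [-0.053, 0.706, 0.053, 0.705]
contact_force: [-0.9, -0.2, 0.5]
opening: 0.727
```

```bash
python3 - <<'E'
from h import *
im=ctrl.read_camera("wrist"); cv2.imwrite("pics/w5.png",im[:,:,::-1])
plan([.4503,.070,.018])
E
```

```text
t 12.7 tcp [0.4497 0.07   0.1475] jaw yaw 8.56 down-axis [-0. -0. -1.] q1,q6 [-0.069 -0.218] open 0.728
 turn units 0 | shift AFTER turn (units) [ 5.181e+00 -3.000e-03  2.300e-02] | shift BEFORE turn [ 5.181e+00 -3.000e-03  2.300e-02]
```

View pics/w5.png

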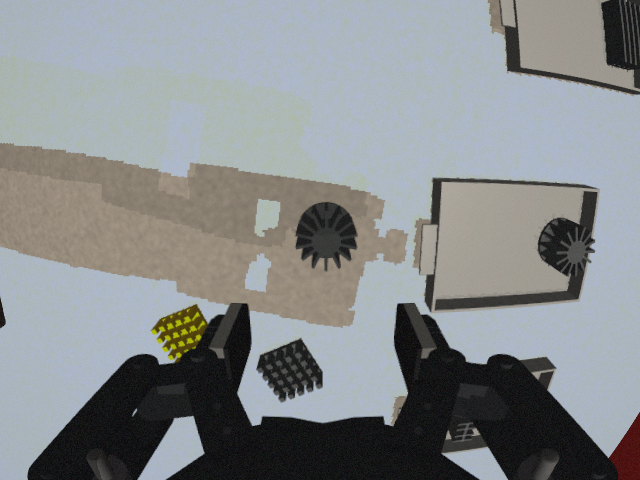

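The star is at (327,238) and its drawer at cols 430-598. I measure both from here.

```bash
cat >> h.py <<'E'
def drawer(px):
    s,M=cur(); pose=(s["eef_pos"],s["tcp_rot"])
    W=np.array([onz("wrist",p,.022,pose)[:2] for p in px]); o=W.mean(0); v=(W[1]+W[2]-W[0]-W[3]); v/=np.linalg.norm(v)
    print("c",o.round(4),"deg",np.degrees(np.arctan2(v[1],v[0])).round(2),"free",(o-.023*v).round(4), [np.linalg.norm(W[i]-W[i-1]).round(4) for i in range(4)])
E
python3 - <<'E'
from h import *
wmask("pics/w5.png",(285,195,365,280),.03)
drawer([(434,178),(598,188),(580,300),(430,312)])
E
```

```text
2810 ((325.5, 233.5), (63.0, 59.0), 90.0) [296. 202.] [355. 265.]
 z 0 c [0.4523 0.0684] cen [0.4521 0.07  ] [(np.float64(44.9), np.float64(8.6)), (np.float64(51.3), np.float64(-80.0))]
 z 0.015 c [0.4515 0.0727] cen [0.4513 0.0742] [(np.float64(42.5), np.float64(8.6)), (np.float64(48.5), np.float64(-80.0))]
 z 0.03 c [0.4507 0.077 ] cen [0.4505 0.0783] [(np.float64(40.1), np.float64(8.6)), (np.float64(45.7), np.float64(-80.0))]
c [0.6084 0.0879] deg 9.23 free [0.5857 0.0842] [np.float64(0.1066), np.float64(0.1551), np.float64(0.1046), np.float64(0.153)]
```

>>> move_arm(
  commands=[0.85,0.05,0.05,0,0.85,0,0,0,0.85,0,0,0,0.85,0,0,0,0.85,0,0,0,0.85,0,0,0,0,0,0,0],
)

```text
time: 13.58
eef_pos: [0.4501, 0.0708, 0.0187]
tcp_rot: [-0.052, 0.707, 0.052, 0.704]
contact_force: [-0.4, 0.5, 0.6]
opening: 0.727
```

>>> move_arm(
  commands=[0,0,0,0,0,0,0,0,0,0,0,0,0,0,0,0,0,0,0,0],
  jaw=32,
  force=40,
)

```text
time: 14.2
eef_pos: [0.4519, 0.0712, 0.0212]
tcp_rot: [-0.053, 0.704, 0.052, 0.706]
contact_force: [0.1, 0.2, 5.9]
opening: 0.501
```

>>> move_arm(
  commands=[-0.3,0,0,0,-0.9,0,0,0,-1,0,0,0,-1,0,0,0,-0.8,0,0,0,0,0,0,0],
)

```text
time: 14.95
eef_pos: [0.4516, 0.0715, 0.1216]
tcp_rot: [-0.053, 0.704, 0.052, 0.706]
contact_force: [-0.1, 0.4, -0.2]
opening: 0.501
```

```bash
python3 - <<'E'
from h import *
im=ctrl.read_camera("wrist"); cv2.imwrite("pics/w6.png",im[:,:,::-1])
plan([.586,.083,.12])
E
```

```text
t 15.0 tcp [0.4507 0.0715 0.1203] jaw yaw 8.52 down-axis [ 0.  0. -1.] q1,q6 [-0.066 -0.215] open 0.498
 turn units 0 | shift AFTER turn (units) [ 0.016 -0.346  5.419] | shift BEFORE turn [ 0.016 -0.346  5.419]
```

View pics/w6.png

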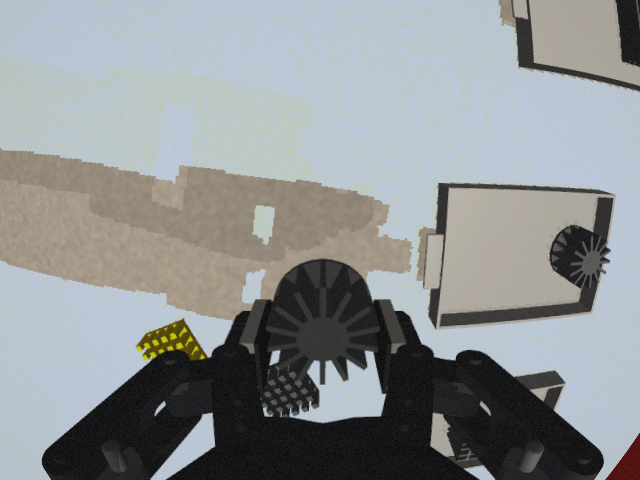

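The star is held squarely at (322,320). I move it over its drawer.

>>> move_arm(
  commands=[0,-0.05,0.4,0,0,-0.05,0.8,0,0,-0.05,1,0,0,-0.05,1,0,0,-0.05,1,0,0,-0.05,0.8,0,0,-0.05,0.4,0,0,0,0,0],
)

```text
time: 16.0
eef_pos: [0.5857, 0.0826, 0.1192]
tcp_rot: [-0.052, 0.706, 0.053, 0.705]
contact_force: [-0.1, 0.6, -1.7]
opening: 0.503
```

```bash
python3 - <<'E'
from h import *
im=ctrl.read_camera("wrist"); cv2.imwrite("pics/w7.png",im[:,:,::-1])
plan([.586,.083,.022])
E
```

```text
t 16.05 tcp [0.5852 0.0827 0.1194] jaw yaw 8.52 down-axis [-0.002  0.    -1.   ] q1,q6 [-0.031 -0.18 ] open 0.495
 turn units 0 | shift AFTER turn (units) [3.895 0.006 0.041] | shift BEFORE turn [3.895 0.006 0.041]
```

View pics/w7.png

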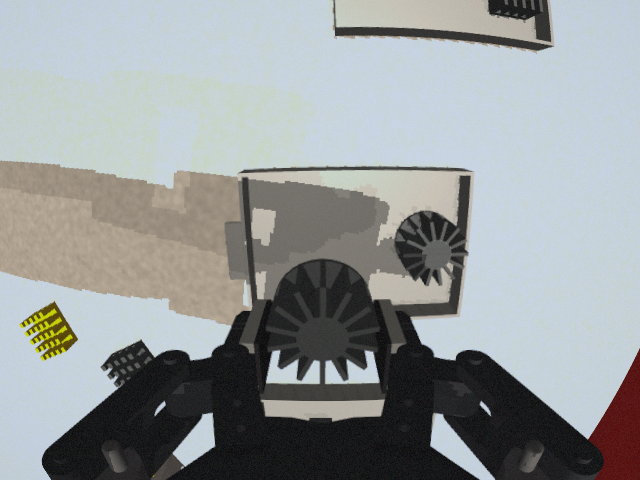

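The drawer spans cols 240-473, which puts its free middle at about col 320, right under the jaws. I lower.

>>> move_arm(
  commands=[0.5,0,0.03,0,0.9,0,0,0,0.9,0,0,0,0.7,0,0,0,0.4,0,0,0,0.25,0,0,0,0.1,0,0,0,0.06,0,0,0,0,0,0,0],
)

```text
time: 17.18
eef_pos: [0.5868, 0.0828, 0.0255]
tcp_rot: [-0.053, 0.705, 0.053, 0.705]
contact_force: [-0.6, 0.1, -0.3]
opening: 0.499
```

>>> move_arm(
  commands=[0.04,0,0,0,0.04,0,0,0,0,0,0,0],
)

```text
time: 17.55
eef_pos: [0.5868, 0.0828, 0.0238]
tcp_rot: [-0.053, 0.705, 0.053, 0.705]
contact_force: [-2.1, -0.1, 3.1]
opening: 0.5
```

Touching at 3 N. I add a hair, release and rise.

>>> move_arm(
  commands=[0.02,0,0,0,0,0,0,0],
)

```text
time: 17.8
eef_pos: [0.5868, 0.0828, 0.0238]
tcp_rot: [-0.053, 0.705, 0.053, 0.705]
contact_force: [-3.1, -1.1, 6.9]
opening: 0.502
```

>>> move_arm(
  commands=[0,0,0,0,0,0,0,0,0,0,0,0,0,0,0,0],
  jaw=54,
)

```text
time: 18.3
eef_pos: [0.5864, 0.0828, 0.0224]
tcp_rot: [-0.053, 0.705, 0.053, 0.705]
contact_force: [0.3, 0.6, -1.1]
opening: 0.631
```

>>> move_arm(
  commands=[-0.3,0,0,0,-0.9,0,0,0,-1,0,0,0,-1,0,0,0,-1,0,0,0,-0.7,0,0,0,0,0,0,0],
)

```text
time: 19.18
eef_pos: [0.5876, 0.0828, 0.1471]
tcp_rot: [-0.053, 0.704, 0.052, 0.707]
contact_force: [-0.4, -0.3, -0.8]
opening: 0.635
```

```bash
python3 - <<'E'
from h import *
im=ctrl.read_camera("wrist"); cv2.imwrite("pics/w8.png",im[:,:,::-1])
plan([.439,-.0573,.145],35.1)
E
```

```text
t 19.23 tcp [0.5867 0.0828 0.1455] jaw yaw 8.52 down-axis [ 0.001 -0.    -1.   ] q1,q6 [-0.031 -0.18 ] open 0.635
 turn units -5.316 | shift AFTER turn (units) [ 0.012 -1.188 -8.055] | shift BEFORE turn [ 0.014 -4.667 -6.672]
```

View pics/w8.png

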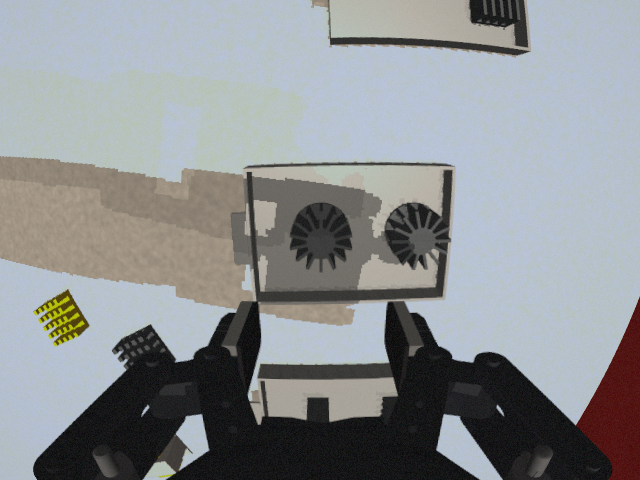

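The star stands in its drawer at (321,238) beside its like. Next the black pin heatsink.

>>> move_arm(
  commands=[0,-0.3,-0.4,0,0,-0.56,-0.8,0,0,-0.67,-0.96,0,0,-0.67,-0.96,0,0,-0.67,-0.96,0,0,-0.67,-0.96,0,0,-0.56,-0.8,0,0,-0.4,-0.6,0,0,-0.17,-0.23,0,0,0,0,-1,0,0,0,-1,0,0,0,-1,0,0,0,-1,0,0,0,-1,0,0,0,-0.3,0,0,0,0],
  jaw=64,
)

```text
time: 21.22
eef_pos: [0.4389, -0.0573, 0.145]
tcp_rot: [-0.212, 0.674, 0.213, 0.674]
contact_force: [0.4, -0.4, -0.4]
opening: 0.744
```

```bash
python3 - <<'E'
from h import *
im=ctrl.read_camera("wrist"); cv2.imwrite("pics/w9.png",im[:,:,::-1])
plan([.439,-.0573,.019],35.1)
E
```

```text
t 21.27 tcp [ 0.4389 -0.0573  0.145 ] jaw yaw 34.98 down-axis [-0.  0. -1.] q1,q6 [-0.36 -0.97] open 0.747
 turn units -0.024 | shift AFTER turn (units) [ 5.04e+00 -4.00e-03  3.00e-03] | shift BEFORE turn [ 5.04e+00 -4.00e-03  3.00e-03]
```

View pics/w9.png

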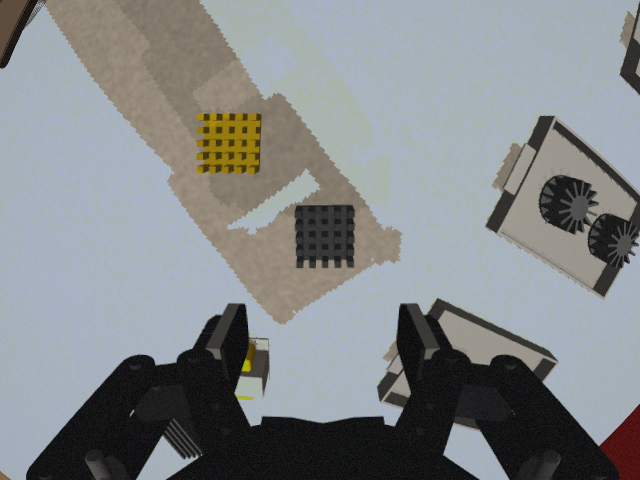

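The black pin heatsink is at (325,236), square to the jaws; the yellow one at (229,143) is clear of the fingers. I descend and grip.

>>> move_arm(
  commands=[0.86,0.03,0.03,0,0.86,0,0,0,0.86,0,0,0,0.86,0,0,0,0.86,0,0,0,0.76,0,0,0,0,0,0,0],
)

```text
time: 22.15
eef_pos: [0.4378, -0.0558, 0.0173]
tcp_rot: [-0.212, 0.675, 0.213, 0.673]
contact_force: [1.3, -0.2, -0.0]
opening: 0.749
```

>>> move_arm(
  commands=[0,0,0,0,0,0,0,0,0,0,0,0,0,0,0,0,0,0,0,0],
  jaw=32,
  force=40,
)

```text
time: 22.78
eef_pos: [0.44, -0.0567, 0.0196]
tcp_rot: [-0.213, 0.674, 0.212, 0.675]
contact_force: [-1.4, -0.5, 6.6]
opening: 0.48
```

>>> move_arm(
  commands=[-0.3,0,0,0,-0.9,0,0,0,-1,0,0,0,-1,0,0,0,-0.8,0,0,0,0,0,0,0],
)

```text
time: 23.52
eef_pos: [0.4399, -0.0566, 0.12]
tcp_rot: [-0.214, 0.673, 0.212, 0.675]
contact_force: [-0.6, 0.3, -0.8]
opening: 0.481
```

```bash
python3 - <<'E'
from h import *
im=ctrl.read_camera("wrist"); cv2.imwrite("pics/w10.png",im[:,:,::-1])
plan([.595,-.297,.12],-3)
E
```

```text
t 23.57 tcp [ 0.439  -0.0563  0.1188] jaw yaw 35.02 down-axis [ 0.001 -0.    -1.   ] q1,q6 [-0.357 -0.969] open 0.479
 turn units 7.604 | shift AFTER turn (units) [-0.039 -9.289  6.733] | shift BEFORE turn [ -0.041 -11.465  -0.417]
```

View pics/w10.png

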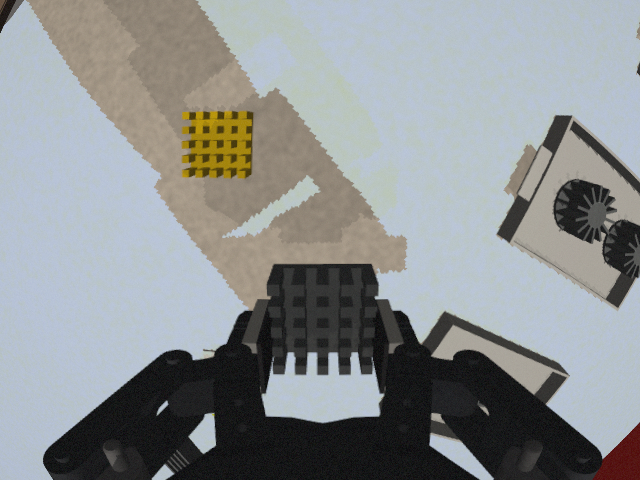

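The pin heatsink is held squarely. I carry it to the grey pin drawer (not the brown one), then turn.

>>> move_arm(
  commands=[0,-0.5,0,0,0,-0.9,0,0,0,-1,-0.04,0,0,-1,-0.04,0,0,-1,-0.04,0,0,-1,-0.05,0,0,-1,-0.05,0,0,-1,-0.05,0,0,-1,-0.05,0,0,-1,-0.05,0,0,-0.9,-0.05,0,0,-0.7,0,0,0,-0.46,0,0,0,0,0,0],
)

```text
time: 25.32
eef_pos: [0.5947, -0.2976, 0.1174]
tcp_rot: [-0.212, 0.675, 0.213, 0.674]
contact_force: [1.1, 0.4, -0.5]
opening: 0.48
```

>>> move_arm(
  commands=[0,0,0,1,0,0,0,1,0,0,0,1,0,0,0,1,0,0,0,1,0,0,0,1,0,0,0,1,0,0,0,0.6,0,0,0,0],
)

```text
time: 26.45
eef_pos: [0.5945, -0.2963, 0.1182]
tcp_rot: [0.018, 0.707, -0.018, 0.707]
contact_force: [-0.8, -0.1, -1.1]
opening: 0.484
```

```bash
python3 - <<'E'
from h import *
im=ctrl.read_camera("wrist"); cv2.imwrite("pics/w11.png",im[:,:,::-1])
plan([.595,-.297,.12],-3)
E
```

```text
t 26.5 tcp [ 0.5946 -0.2964  0.1183] jaw yaw -2.9 down-axis [-0.001  0.    -1.   ] q1,q6 [-0.615 -0.564] open 0.478
 turn units 0.019 | shift AFTER turn (units) [-0.069 -0.023  0.019] | shift BEFORE turn [-0.069 -0.023  0.018]
```

View pics/w11.png

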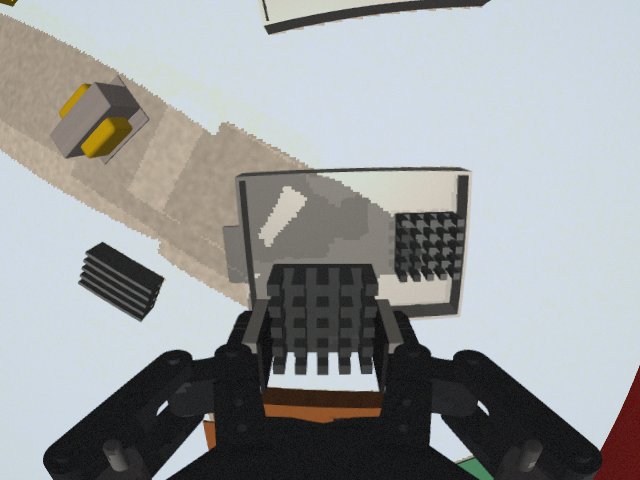

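The grey drawer (cols 237-471) holds the matching pin heatsink, and the brown one is out of the way at the bottom. I lower.

>>> move_arm(
  commands=[0.5,0,0,0,0.9,0,0,0,0.9,0,0,0,0.7,0,0,0,0.4,0,0,0,0.25,0,0,0,0.1,0,0,0,0.08,0,0,0,0,0,0,0],
)

```text
time: 27.62
eef_pos: [0.5952, -0.2971, 0.0233]
tcp_rot: [0.018, 0.707, -0.019, 0.707]
contact_force: [-0.3, 0.9, -1.0]
opening: 0.478
```

>>> move_arm(
  commands=[0.04,0,0,0,0.04,0,0,0,0,0,0,0],
)

```text
time: 28.0
eef_pos: [0.5952, -0.2972, 0.0222]
tcp_rot: [0.018, 0.707, -0.018, 0.707]
contact_force: [-1.5, 1.0, 5.4]
opening: 0.477
```

>>> move_arm(
  commands=[0,0,0,0,0,0,0,0,0,0,0,0,0,0,0,0],
  jaw=53,
)

```text
time: 28.5
eef_pos: [0.5948, -0.2969, 0.0206]
tcp_rot: [0.018, 0.707, -0.018, 0.707]
contact_force: [-0.4, 0.0, -0.2]
opening: 0.623
```

>>> move_arm(
  commands=[-0.3,0,0,0,-0.9,0,0,0,-1,0,0,0,-1,0,0,0,-1,0,0,0,-0.8,0,0,0,0,0,0,0],
)

```text
time: 29.38
eef_pos: [0.5962, -0.2979, 0.1494]
tcp_rot: [0.017, 0.705, -0.02, 0.709]
contact_force: [0.4, -0.2, -0.3]
opening: 0.617
```

```bash
python3 - <<'E'
from h import *
im=ctrl.read_camera("wrist"); cv2.imwrite("pics/w12.png",im[:,:,::-1])
plan([.438,-.315,.145],57.7)
plan([.438,-.315,.145])
E
```

```text
t 29.43 tcp [ 0.5953 -0.2972  0.1473] jaw yaw -2.98 down-axis [ 0.002 -0.001 -1.   ] q1,q6 [-0.615 -0.563] open 0.621
 turn units -12.136 | shift AFTER turn (units) [ 0.077  4.94  -3.963] | shift BEFORE turn [ 0.08  -1.036 -6.248]
t 29.43 tcp [ 0.5953 -0.2972  0.1473] jaw yaw -2.98 down-axis [ 0.002 -0.001 -1.   ] q1,q6 [-0.615 -0.563] open 0.621
 turn units 0 | shift AFTER turn (units) [ 0.08  -1.036 -6.248] | shift BEFORE turn [ 0.08  -1.036 -6.248]
```

View pics/w12.png

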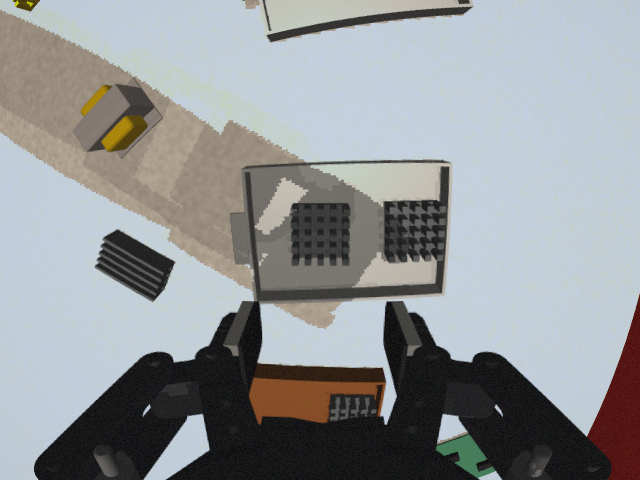

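The pin heatsink stands in its grey drawer at (321,234). Last is the long one, at (136,264) in this view.

>>> move_arm(
  commands=[0,-0.08,-0.4,0,0,-0.12,-0.8,0,0,-0.16,-1,0,0,-0.16,-1,0,0,-0.16,-1,0,0,-0.16,-1,0,0,-0.12,-0.7,0,0,-0.08,-0.35,0,0,0,0,0],
  jaw=54,
)

```text
time: 30.55
eef_pos: [0.4372, -0.3149, 0.1457]
tcp_rot: [0.019, 0.707, -0.019, 0.707]
contact_force: [-0.7, -0.4, -0.1]
opening: 0.634
```

>>> move_arm(
  commands=[0,0,0,-1,0,0,0,-1,0,0,0,-1,0,0,0,-1,0,0,0,-1,0,0,0,-1,0,0,0,-1,0,0,0,-1,0,0,0,-1,0,0,0,-1,0,0,0,-1,0,0,0,-1,0,0,0,-0.1,0,0,0,0],
)

```text
time: 32.3
eef_pos: [0.4379, -0.3148, 0.1458]
tcp_rot: [-0.34, 0.62, 0.34, 0.62]
contact_force: [-0.5, -0.2, -0.1]
opening: 0.628
```

```bash
python3 - <<'E'
from h import *
im=ctrl.read_camera("wrist"); cv2.imwrite("pics/w13.png",im[:,:,::-1])
plan([.438,-.315,.019],57.7)
wmask("pics/w13.png",(270,190,375,285),.025)
E
```

```text
t 32.35 tcp [ 0.4378 -0.3148  0.1458] jaw yaw 57.48 down-axis [ 0. -0. -1.] q1,q6 [-0.812 -1.815] open 0.637
 turn units -0.043 | shift AFTER turn (units) [ 5.073e+00 -1.300e-02 -3.000e-03] | shift BEFORE turn [ 5.073e+00 -1.300e-02 -3.000e-03]
3096 ((324.0, 237.5), (85.0, 42.0), 90.0) [303. 195.] [345. 280.]
 z 0 c [ 0.4427 -0.3165] cen [ 0.4399 -0.3154] [(np.float64(31.6), np.float64(57.5)), (np.float64(69.3), np.float64(-31.5))]
 z 0.0125 c [ 0.4395 -0.3145] cen [ 0.4368 -0.3134] [(np.float64(30.2), np.float64(57.5)), (np.float64(66.1), np.float64(-31.5))]
 z 0.025 c [ 0.4362 -0.3125] cen [ 0.4337 -0.3115] [(np.float64(28.8), np.float64(57.5)), (np.float64(63.0), np.float64(-31.5))]
```

View pics/w13.png

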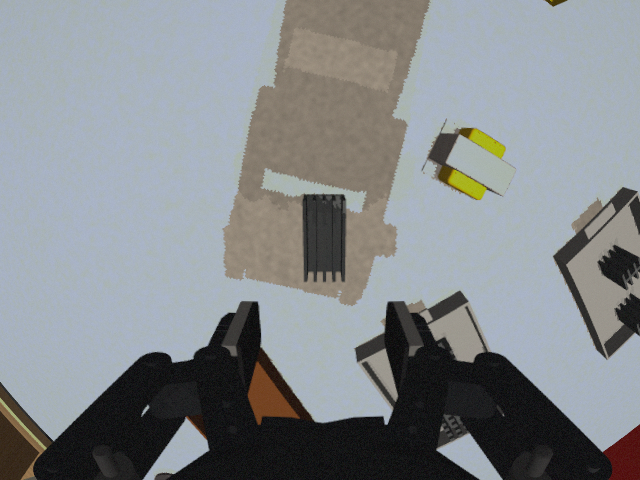

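The long heatsink at (324,238) is aligned to the jaws (57.5°) and centred; the transformer at (470,163) is clear. I descend and grip.

>>> move_arm(
  commands=[0.86,0,0,0,0.86,0,0,0,0.86,0,0,0,0.86,0,0,0,0.86,0,0,0,0.76,0,0,0,0,0,0,0],
)

```text
time: 33.22
eef_pos: [0.4366, -0.3138, 0.0176]
tcp_rot: [-0.339, 0.62, 0.341, 0.62]
contact_force: [0.0, -0.7, 0.7]
opening: 0.633
```

>>> move_arm(
  commands=[0,0,0,0,0,0,0,0,0,0,0,0,0,0,0,0,0,0,0,0],
  jaw=20,
  force=45,
)

```text
time: 33.85
eef_pos: [0.4382, -0.3155, 0.0205]
tcp_rot: [-0.341, 0.62, 0.339, 0.62]
contact_force: [-0.9, 0.4, 6.1]
opening: 0.34
```

>>> move_arm(
  commands=[-0.3,0,0,0,-0.9,0,0,0,-1,0,0,0,-1,0,0,0,-0.8,0,0,0,0,0,0,0],
)

```text
time: 34.6
eef_pos: [0.438, -0.3153, 0.1207]
tcp_rot: [-0.341, 0.62, 0.339, 0.62]
contact_force: [0.0, 0.0, -0.5]
opening: 0.339
```

```bash
python3 - <<'E'
from h import *
im=ctrl.read_camera("wrist"); cv2.imwrite("pics/w14.png",im[:,:,::-1])
plan([.615,.282,.12])
E
```

```text
t 34.65 tcp [ 0.4374 -0.3147  0.1193] jaw yaw 57.52 down-axis [ 0. -0. -1.] q1,q6 [-0.812 -1.816] open 0.335
 turn units 0 | shift AFTER turn (units) [-0.031  6.823 23.949] | shift BEFORE turn [-0.031  6.823 23.949]
```

View pics/w14.png

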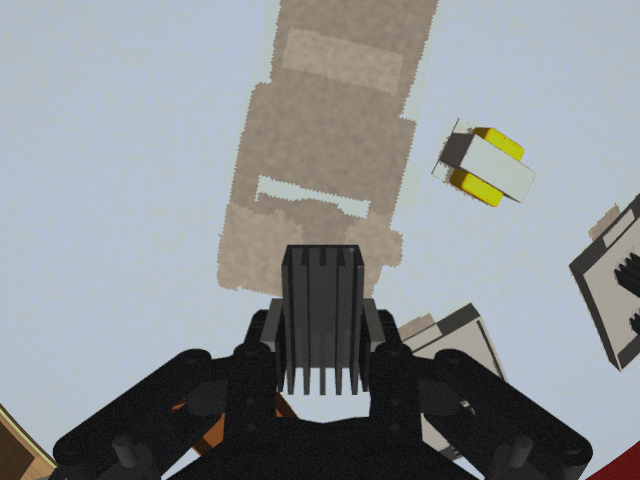

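>>> move_arm(
  commands=[0,0.1,0.4,0,0,0.2,0.7,0,0,0.27,0.95,0,0,0.27,0.95,0,0,0.27,0.95,0,0,0.27,0.95,0,0,0.27,0.95,0,0,0.27,0.95,0,0,0.27,0.95,0,0,0.27,0.95,0,0,0.27,0.95,0,0,0.27,0.95,0,0,0.27,0.95,0,0,0.27,0.95,0,0,0.27,0.95,0,0,0.27,0.95,0,0,0.27,0.95,0,0,0.27,0.95,0,0,0.27,0.95,0,0,0.27,0.95,0],
)

```text
time: 37.15
eef_pos: [0.5719, 0.1403, 0.1183]
tcp_rot: [-0.34, 0.62, 0.341, 0.619]
contact_force: [-0.0, -0.0, -0.7]
opening: 0.334
```

>>> move_arm(
  commands=[0,0.27,0.95,0,0,0.27,0.95,0,0,0.27,0.95,0,0,0.27,0.95,0,0,0.25,0.9,0,0,0.2,0.65,0,0,0.13,0.4,0,0,0,0,0],
)

```text
time: 38.15
eef_pos: [0.615, 0.2824, 0.1191]
tcp_rot: [-0.341, 0.62, 0.34, 0.62]
contact_force: [-0.1, -0.0, -0.7]
opening: 0.336
```

>>> move_arm(
  commands=[0,0,0,1,0,0,0,1,0,0,0,1,0,0,0,1,0,0,0,1,0,0,0,1,0,0,0,1,0,0,0,1,0,0,0,1,0,0,0,0.7,0,0,0,0],
)

```text
time: 39.52
eef_pos: [0.6151, 0.2811, 0.1193]
tcp_rot: [-0.056, 0.705, 0.055, 0.705]
contact_force: [-0.2, -0.5, -1.6]
opening: 0.338
```

```bash
python3 - <<'E'
from h import *
im=ctrl.read_camera("wrist"); cv2.imwrite("pics/w15.png",im[:,:,::-1])
plan([.615,.282,.12],9)
E
```

```text
t 39.58 tcp [0.6151 0.2812 0.1193] jaw yaw 9.04 down-axis [-0. -0. -1.] q1,q6 [0.279 0.121] open 0.339
 turn units 0.008 | shift AFTER turn (units) [-0.029  0.034  0.   ] | shift BEFORE turn [-0.029  0.034  0.   ]
```

View pics/w15.png

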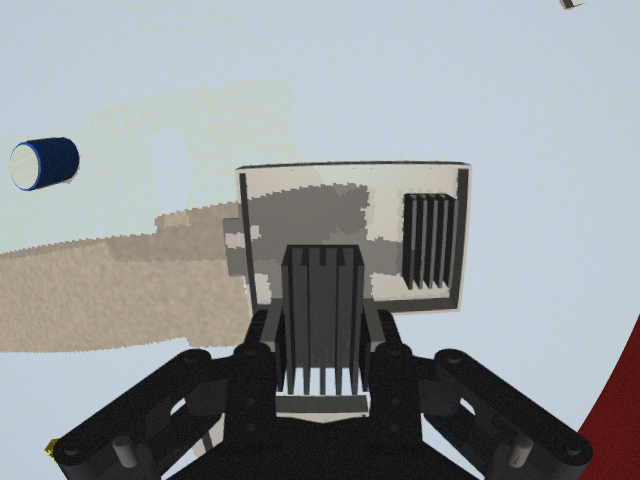

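The drawer spans cols 237-471 with its own long heatsink at (430,240), and the part lies parallel to it. I lower.

>>> move_arm(
  commands=[0.5,0.1,0,0,0.9,0,0,0,0.9,0,0,0,0.7,0,0,0,0.4,0,0,0,0.25,0,0,0,0.1,0,0,0,0.08,0,0,0,0,0,0,0],
)

```text
time: 40.7
eef_pos: [0.6151, 0.2844, 0.0241]
tcp_rot: [-0.056, 0.705, 0.056, 0.705]
contact_force: [0.6, -1.0, -1.1]
opening: 0.339
```

>>> move_arm(
  commands=[0.04,0,0,0,0.04,0,0,0,0,0,0,0],
)

```text
time: 41.08
eef_pos: [0.6152, 0.2845, 0.023]
tcp_rot: [-0.056, 0.705, 0.056, 0.705]
contact_force: [-2.3, -1.4, 5.0]
opening: 0.34
```

>>> move_arm(
  commands=[0,0,0,0,0,0,0,0,0,0,0,0,0,0,0,0],
  jaw=46,
)

```text
time: 41.58
eef_pos: [0.6147, 0.2843, 0.0213]
tcp_rot: [-0.056, 0.705, 0.056, 0.705]
contact_force: [0.2, -0.5, -0.6]
opening: 0.538
```

>>> move_arm(
  commands=[-0.3,0,0,0,-0.9,0,0,0,-1,0,0,0,-1,0,0,0,-1,0,0,0,-1,0,0,0,-1,0,0,0,-0.5,0,0,0,0,0,0,0,0,0,0,0],
)

```text
time: 42.82
eef_pos: [0.6142, 0.2841, 0.1881]
tcp_rot: [-0.056, 0.706, 0.055, 0.704]
contact_force: [0.3, 0.1, -0.4]
opening: 0.543
```

```bash
python3 - <<'E'
from h import *
s=ctrl.get_state(); print(s["time"],s["contact_force"],s["dq"].round(3))
w=ctrl.read_camera("wrist"); cv2.imwrite("pics/w16.png",w[:,:,::-1])
t=ctrl.read_camera("top"); cv2.imwrite("pics/t16.png",t[:,:,::-1])
im=ctrl.read_camera("scene"); cv2.imwrite("pics/s16.png",im[:,:,::-1])
a=cv2.resize(t[110:330,100:500,::-1],None,fx=2,fy=2,interpolation=cv2.INTER_CUBIC); cv2.imwrite("pics/t16c.png",a)
E
```

```text
42.825 [ 0.27044392  0.08507086 -0.39073386] [ 0.001  0.013  0.009  0.001 -0.001 -0.   ]
```

View pics/w16.png

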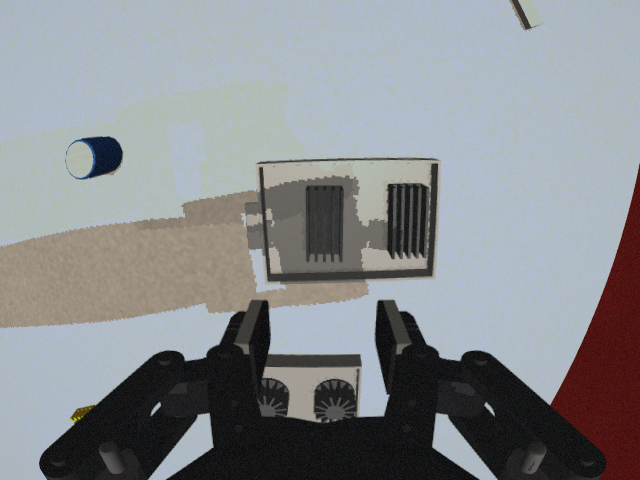

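View pics/t16c.png

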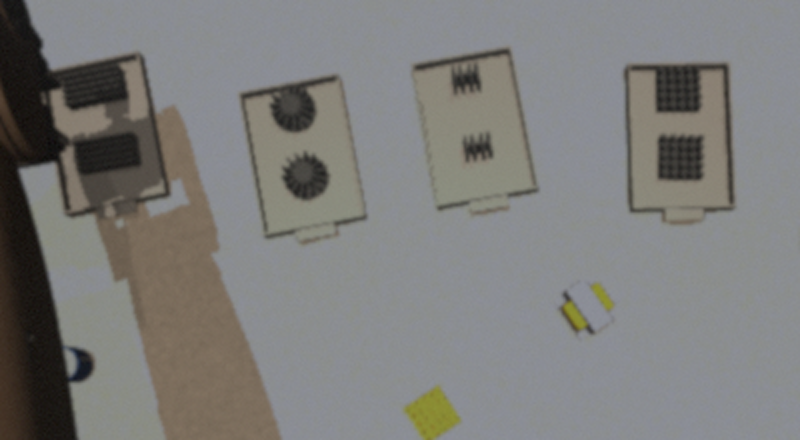

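View pics/s16.png

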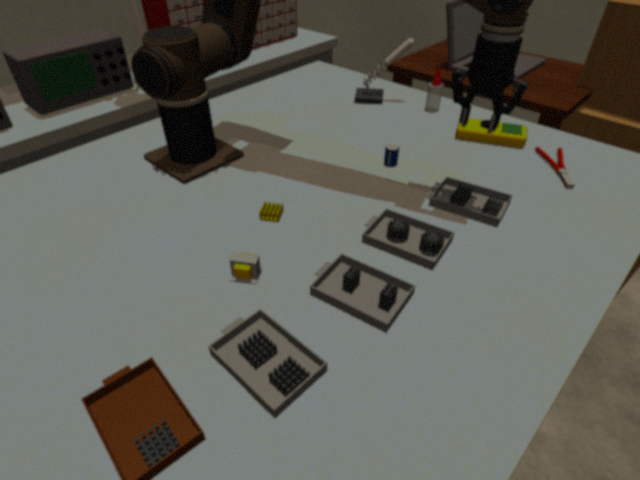

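All four heatsinks stand upright in the right drawers. In the top crop they are at (107,152), (305,175), (478,148) and (681,157). The transformer, capacitor and yellow part are where they were, and the gripper is clear, so I hand in.

```bash
python3 -c "
from plant import ctrl
print(ctrl.sign_off())"
```

```text
the job is handed in; nothing more can be done
None
```

All four black heatsinks (tall, star, pin and long) are in the grey drawers that hold their like. Each was lowered until it touched the drawer floor at about 3–8 N, then released. I handed in at about 43 s of the 112 s allowed.

**Last checks:** the final wrist, top and scene pictures show each heatsink standing flat with its fins up, near the middle of the free floor. The transformer and the yellow look-alike stand where they were in the earlier pictures. The capacitor does too in the scene and wrist views, but the arm partly hides it in the last top view. The brown drawer was left alone. The gripper is clear, with contact force near zero.

**Disagreements:** the wrist and top views differed by about 2–4 mm on positions, within the drawers' margins. My first outline of the drawers in the top view took in part of the finger pulls, so I moved those centres in by 6 mm. Wrist-camera measurements of two drawers (tall and star) agreed with that to within about 4 mm. Each time the jaws closed there was a short upward push of about 6 N, which had no visible effect.

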